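Lay out the printer's spare parts in their matching trays

ROBOT

A 6-joint arm with a two-finger parallel gripper is mounted at the origin on the work surface. World frame = base frame: x ahead of the robot, y to its left, z up, the work surface at z = 0. Lengths are in m, angles in degrees, forces in N, time in s.
With the tool pointing down it reaches from about 0.4 to 0.825 m from the base axis. Payload 7 kg.
Tool frame: the origin (TCP) lies between the finger pads; the fingertips stand 25 mm ahead of it and the grasp point (between the pads) lies 6 mm ahead of it; z points along the fingers, y is the line along which they close (so a half turn about z gives the same grasp; the last joint's range is limited). The gripper opens to 88 mm and grips with 3 to 60 N. Pads are 19 mm wide; open, the fingers measure 130 mm over their backs; the gripper's body (78 mm by 193 mm) begins 47 mm behind the grasp point.
Start: joints at [82.741, 20.546, 0.682, 0, -70.136, -16.507], TCP at [0.272, 0.618, 0.252] pointing down, gripper open.
Joint ranges: [-176.03, 176.03], [-82.01, 121.73], [-58.28, 71.71], [-173.87, 95.51], [-174.79, -0.11], [-173.66, 173.66]. Speed limits (degrees/s): [136.94, 136.94, 172.46, 180, 180, 180].

INTERFACE

Orientations are given as [roll, pitch, yaw] about the fixed x, y, z axes, in that order (R = Rz(yaw) Ry(pitch) Rx(roll)).
In Python, from plant import status, optics, job gives the robot as it stands. The module is installed in compiled form; this text tells all that it offers.
- The arm moves only by the tool send_path, called after ">>>" as name(argument=value, ...) on one line, values as JSON. Schema: {"type":"object","properties":{"segments":{"type":"array","items":{"type":"array","items":{"type":"array","items":{"type":"number"},"minItems":5,"maxItems":5},"minItems":1,"maxItems":8},"minItems":1,"maxItems":1},"only":{"type":"string"},"quiet":{"type":"boolean"},"lines":{"type":"string"}},"required":["segments"],"additionalProperties":false}. segments is a list that holds a single list of rows (three levels of brackets), with 1 to 8 rows, each of 5 numbers: dx, dy, dz in m, then a turn about the tool's z in degrees, then the finger opening in m; each row is the pose to reach, as a shift and turn from the pose commanded when the call began, along the tool's axes at that moment; what a row does not reach only later rows make up. A row lasts 1/8 s, in which the tool goes at most 0.0625 m and 10.7 degrees, less where a joint would pass 70% of its speed; a pose out of reach is approached as far as the arm can. The fingers move at their own pace and stop on an object; the grip force is fixed at half the most. Time passes only in rows, so rows that do not move let the fingers close. The tool returns the time, the measured TCP pose, the force, the opening and the grip force at its end. only (a regular expression) keeps the lines of the reply that match it, lines (a string "A,B") keeps lines A to B, and quiet returns only ok. Input that does not fit is refused with a message, and nothing moves.
- status.get_obs(): the state, without advancing time (a new reading comes with each control period).
- optics.snapshot(name): name is "side" or "top" or "wrist"; returns a dict with "frame" (384x512x3 uint8, red, green, blue), "z_map" (384x512 float32, m along the optical axis (not along the pixel's ray), 0 where there is no reading), "fovy" (degrees; the focal length in pixels is half the picture's height over the tangent of half this angle, whatever the lens; pixels are square), "cx", "cy" (the principal point, pixels), "R" (3x3) and "t" (3): a world point X has camera coordinates R X + t; the wrist camera has in their place "T_tool_cam" (4x4, takes a point from camera to tool coordinates, whose origin is the TCP and whose axes are the flange's). Camera axes: x right, y down, z forward; pixel columns grow to the right and rows downward; lengths in m; the calibration is good to about 2 mm. A picture is of the moment at which its call begins: read the wrist's pose just before it.
- job.close_job(): hands the job in; it is judged then, once.
The state is a dict: "clock": time; "joint_pos": joint angles; "qvel": joint speeds; "tau": joint torques, N m; "tool_pos": TCP position; "orientation": TCP orientation; "force": force on the tool from outside, world axes, zero at the start; "moment": the same for the moment, N m; "opening": finger opening in m; "gripper_force": force on a finger pad.
Only numpy, scipy, OpenCV 4.12 (cv2) and the standard library are available. Lean on these libraries where they do the work, as an engineer would, in place of code of your own. Each camera call takes 0.05 s, during which the arm holds its last target. There are 200 camera calls.

TASK

Four spare parts for the printer lie about the counter: a ribbon cartridge, a feed roller, a gear and a print head. Put each one, the way up it lies now, into the shallow tray whose recess matches its shape and size (long rectangle, narrower rectangle, round, square), so that it rests flat on the tray's floor inside the rim. Leave the mug and the pencil cup standing where they are.

Things in the scene. Friction and masses are not known exactly. Their poses are not given: they have to be found in the camera images.
- ribbon: Ribbon cartridge: flat black plastic box with a grey top label, 120 (x) by 50 (y) by 28 mm high, with two small round winding knobs on its top near the ends (6 mm high at most). Its outline is a long rectangle; end for end it makes no difference. Grip it across its 50 mm width. Loose, any yaw, under 300 g. Origin: centre of its underside; z up.
- roller: Paper feed roller on its side: black rubber cylinder, 34 mm diameter, 72 mm long along x, axis 18 mm up; a white square bearing block at each end (36 by 36 mm, 10 mm thick) stops it rolling; thin stub shafts. Over all 100 mm (x) by 36 by 36 mm high. End for end makes no difference. Grip the rubber across. Loose, any yaw, under 300 g. Origin: centre of its underside; z up.
- gear: Drive gear: round white plastic gear wheel lying flat, 62 mm in diameter over its teeth and 12 mm thick, with a round hub 26 mm in diameter in its middle that rises to 40 mm above its underside. Grip the hub. Loose, any yaw, under 300 g. Origin: centre of its underside; z up.
- head: Print head: square block, 44 by 44 mm and 32 mm high, black below, with aluminium cooling fins on top running along x. Its outline is a square; any quarter turn will do. Loose, any yaw, under 300 g. Origin: centre of its underside; z up.
- tray_ribbon: Largest rectangular tray, for the ribbon cartridge. Grey plastic rim and white floor like all four trays, fixed to the counter (it does not move). Floor 3 mm thick, rim 4 mm wide and 8 mm high above the counter (5 mm above the tray's floor). Origin: centre of its underside, on the counter; z up. Recess 134 (x) by 64 mm (y), outside 142 by 72 mm.
- tray_roller: Smaller, narrower rectangular tray, for the feed roller. Grey plastic rim and white floor like all four trays, fixed to the counter (it does not move). Floor 3 mm thick, rim 4 mm wide and 8 mm high above the counter (5 mm above the tray's floor). Origin: centre of its underside, on the counter; z up. Recess 114 (x) by 50 mm (y), outside 122 by 58 mm.
- tray_gear: Round tray, for the gear. Grey plastic rim and white floor like all four trays, fixed to the counter (it does not move). Floor 3 mm thick, rim 4 mm wide and 8 mm high above the counter (5 mm above the tray's floor). Origin: centre of its underside, on the counter; z up. Recess 78 mm in diameter, outside 86 mm.
- tray_head: Square tray, for the print head. Grey plastic rim and white floor like all four trays, fixed to the counter (it does not move). Floor 3 mm thick, rim 4 mm wide and 8 mm high above the counter (5 mm above the tray's floor). Origin: centre of its underside, on the counter; z up. Recess 58 by 58 mm, outside 66 by 66 mm.
- pen_cup: Round black pencil cup with pens standing in it, 72 mm in diameter, pen tops 117 mm above the counter: the tallest thing among the parts. Stands loose, must be left where it is. Origin: centre of its underside.
- mug: White mug, 80 mm in diameter and 90 mm high, handle along its y. Stands loose beyond the parts, must be left where it is. Origin: centre of its underside.
Things that resemble listed ones, but are neither listed nor needed, are in the scene too. Leave any red look-alike of the head alone.

How it is judged:
By the outcome, as a careful person would: the job done as asked, in the order asked, and still so for the second after the job is handed in, with the robot touching nothing.
It also fails if it takes over 112 s, if anything falls off the work surface, if the arm or the gripper's body presses on something with over 40 N, if the wrist force passes 120 N, or if a joint passes its speed limit or range.

## Working session

There is one attempt and no reset: what is moved stays moved. The work goes in short steps, Python scripts to look and compute and a tool call to move; the robot and the scene stay as the last step left them, time stands still between calls to the robot, and variables do not carry over. Pictures are saved under pics/ and viewed, at most 14 in all, crops included, and the job is handed in when it is done.

```bash
mkdir -p pics
```

Create h.py:
```python
import numpy as np, cv2
from plant import status, optics, job
def snap(n,f=None):
    s=optics.snapshot(n)
    if f: cv2.imwrite('pics/'+f,s['frame'][:,:,::-1])
    return s
def K(s):
    return 192/np.tan(np.radians(s['fovy']/2))
def ray(s,u,v,z):
    f=K(s);R=s['R'];t=s['t'];d=R.T@np.array([(u-s['cx'])/f,(v-s['cy'])/f,1]);c=-R.T@t
    return c+d*(z-c[2])/d[2]
def cloud(s):
    f=K(s);v,u=np.mgrid[:384,:512];Z=s['z_map']
    P=np.stack([(u-s['cx'])/f*Z,(v-s['cy'])/f*Z,Z],-1)
    return (P-s['t'])@s['R']
```

Run:
```python
from h import *
for n in('top','side'):
    s=snap(n,n+'1.png');np.savez(n+'1.npz',**s);print(n,s['fovy'],s['cx'],s['cy'],-s['R'].T@s['t'],s['R'].round(3).tolist())
o=status.get_obs();print(o)
```

```text
top 50.8558657128115 250.8543343405607 192.14013044161004 [0.39208108 0.00503447 1.21947892] [[-0.009, -1.0, -0.006], [-0.987, 0.01, -0.158], [0.158, 0.004, -0.987]]
side 56.31583199784411 257.88164465565274 191.79623238106728 [-0.07221357 -0.71374205  0.60894925] [[0.735, -0.678, 0.002], [-0.343, -0.373, -0.862], [0.585, 0.633, -0.507]]
{'clock': 0.1, 'joint_pos': array([ 8.27405622e+01,  2.05867068e+01,  6.39707815e-01, -1.75589865e-02,
       -7.01380551e+01, -1.65060687e+01]), 'qvel': array([-0.05998958, -0.09150054,  0.16673264,  0.03267576,  0.0209098 ,
       -0.00294283]), 'tau': array([-1.25321283e-03, -5.84164882e+01,  2.93748540e+01,  7.01544330e+00,
        1.01575674e-02, -5.06521997e-05]), 'tool_pos': array([0.27189041, 0.61737319, 0.25072918]), 'orientation': array([ 1.79913761e+02, -8.34012744e-03, -2.37714782e+01]), 'force': array([-0.9117932 ,  0.3594617 , -0.66047321]), 'moment': array([-0.01886242,  0.0244844 , -0.00736513]), 'gripper_force': 0.0, 'opening': 0.08750107843122223}
```

View pics/top1.png

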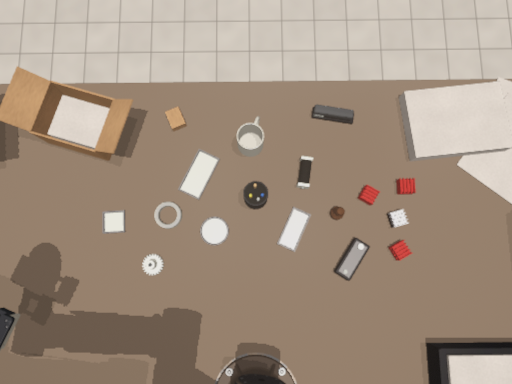

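View pics/side1.png

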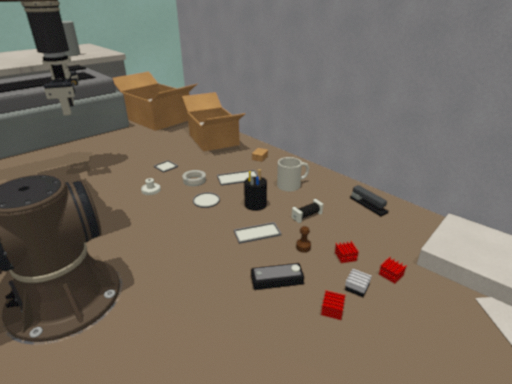

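Top view: ribbon (352,259), roller (305,172), gear (152,265), trays at (199,175), (294,230), (215,231) round and (115,222) square. The ring at (168,215) is a tape roll. Head candidates: (398,218) is black with aluminium fins, which fits. (369,195), (406,186) and (401,250) are red look-alikes. I'll confirm with an enlarged crop and measure.

Run:
```python
from h import *
s=dict(np.load('top1.npz'));im=s['frame'];
cv2.imwrite('pics/crop1.png',cv2.resize(im[140:290,90:430],None,fx=2.3,fy=2.3,interpolation=cv2.INTER_CUBIC)[:,:,::-1])
P=cloud(s);H=P[:,:,2]
print('counter z',np.median(H[200:300,240:300]))
hsv=cv2.cvtColor(im,cv2.COLOR_RGB2HSV)
bg=np.median(im[270:300,230:300].reshape(-1,3),0);print(bg)
light=((hsv[:,:,2]>110)&(hsv[:,:,1]<90)).astype(np.uint8)
for n,(u,v),r,z in [('trayA',(199,175),32,.008),('trayB',(294,230),28,.008),('round',(215,231),19,.008),('sq',(115,222),17,.008),('gear',(152,265),16,.012),('head',(398,218),14,.032)]:
    m=np.zeros_like(light);cv2.circle(m,(u,v),r,1,-1);m&=light
    pts=np.argwhere(m)[:,::-1]
    W=np.array([ray(s,a,b,z)[:2] for a,b in pts]).astype(np.float32)
    c,wh,a=cv2.minAreaRect(W);print(n,np.round(c,4),np.round(wh,4),round(a,1))
# tall things by height for black objs
for n,(u,v),r,z,h0 in [('ribbon',(352,259),28,.028,.014),('roller',(305,172),20,.036,.012),('head',(398,218),15,.032,.015),('gearhub',(152,265),14,.04,.028)]:
    m=np.zeros_like(light);cv2.circle(m,(u,v),r,1,-1);m=(m>0)&(H>h0)&(H<.08)
    W=P[m][:,:2].astype(np.float32);c,wh,a=cv2.minAreaRect(W);print(n,m.sum(),np.round(c,4),np.round(wh,4),round(a,1),W.mean(0),H[m].max())
```

```text
counter z 0.0006585472412341512
[152. 130. 111.]
trayA [0.6425 0.1686] [0.1984 0.1939] 7.9
trayB [ 0.4714 -0.1178] [0.1636 0.1663] 43.6
round [0.4702 0.1186] [0.1109 0.1093] 44.7
sq [0.5    0.4197] [0.102  0.0994] 78.4
gear [0.3716 0.3034] [0.093  0.0894] 45.8
head [ 0.5016 -0.4222] [0.0769 0.0814] 42.9
ribbon 743 [ 0.3841 -0.2815] [0.0514 0.12  ] 56.3 [ 0.3835028  -0.27997032] 0.03799694978735539
roller 361 [ 0.6425 -0.1511] [0.0357 0.0967] 81.3 [ 0.6421856  -0.15033403] 0.04209575058818375
head 235 [ 0.5013 -0.4237] [0.0441 0.0448] 14.9 [ 0.5008175 -0.4213751] 0.03703397377280744
gearhub 66 [0.3724 0.3024] [0.0225 0.0242] 56.4 [0.37277937 0.30258086] 0.046369051153058734
```

View pics/crop1.png

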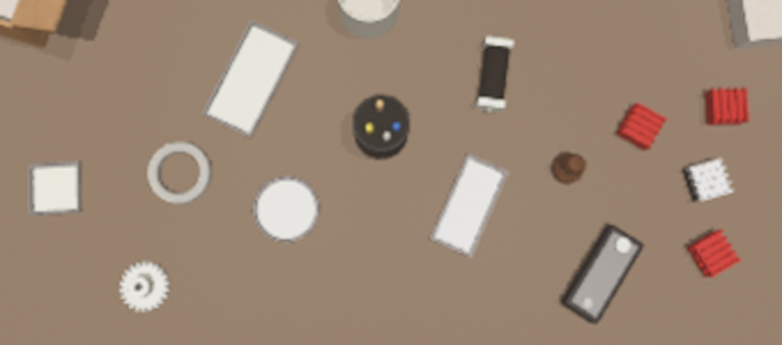

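The crop confirms the head at (708,180): black with pale fins. The other three squares are red. Tray A (upper left) is the larger rectangle. Next I'll tighten the tray thresholds.

Create meas.py:
```python
from h import *
s=dict(np.load('top1.npz'));im=s['frame'];P=cloud(s);H=P[:,:,2]
V=im.min(2)
for n,(u,v),r in [('trayA',(199,175),32),('trayB',(294,230),28),('round',(215,231),18),('sq',(115,222),16)]:
    m=np.zeros(V.shape,np.uint8);cv2.circle(m,(u,v),r,1,-1);m&=(V>175).astype(np.uint8)
    c,_=cv2.findContours(m,cv2.RETR_EXTERNAL,cv2.CHAIN_APPROX_NONE);c=max(c,key=cv2.contourArea)[:,0]
    W=np.array([ray(s,a,b,.003)[:2] for a,b in c]).astype(np.float32)
    c,wh,a=cv2.minAreaRect(W);mu=cv2.moments(W.reshape(-1,1,2))
    print(n,np.round(c,4),np.round(wh,4),round(a,1),round(mu['m10']/mu['m00'],4),round(mu['m01']/mu['m00'],4))
for n,(u,v) in [('pen',(255,195)),('mug',(250,140))]:
    m=np.zeros(V.shape,np.uint8);cv2.circle(m,(u,v),20,1,-1);m=(m>0)&(H>.03)
    print(n,P[m].min(0).round(3),P[m].max(0).round(3))
```

```bash
python3 meas.py
```

```text
trayA [0.646  0.1702] [0.0637 0.1339] 64.1 0.6457 0.1699
trayB [ 0.4744 -0.117 ] [0.0511 0.1144] 65.1 0.4744 -0.1168
round [0.4718 0.1205] [0.0752 0.0753] 0.0 0.4719 0.1214
sq [0.5015 0.4245] [0.058  0.0546] 2.4 0.5015 0.4244
pen [ 0.392 -0.036  0.03 ] [0.607 0.032 1.219]
mug [ 0.392 -0.027  0.03 ] [0.799 0.051 1.219]
```

Add to h.py:
```python
def to(x,y,z,yaw):
    o=status.get_obs();p=o['tool_pos'];w=o['orientation'][2];a=np.radians(w)
    d=np.array([x,y,z])-p
    dt=-((yaw-w+180)%360-180)
    print('dx %.4f dy %.4f dz %.4f turn %.1f | n %d'%(d[0]*np.cos(a)+d[1]*np.sin(a),d[0]*np.sin(a)-d[1]*np.cos(a),-d[2],dt,np.ceil(max(np.linalg.norm(d)/.0625,abs(dt)/10.7))), 't',round(o['clock'],1),p.round(4),o['orientation'].round(1),'op',round(o['opening'],4),'F',o['force'].round(1))
```

Run:
```python
from h import *
s=dict(np.load('top1.npz'));P=cloud(s)
v,u=np.mgrid[:384,:512]
for n,c,r,a,b in[('pen',(255,195),20,.06,.13),('mug',(250,140),24,.08,.1)]:
    m=((u-c[0])**2+(v-c[1])**2<r*r)&(P[:,:,2]>a)&(P[:,:,2]<b);print(n,P[m].min(0).round(3),P[m].max(0).round(3),m.sum())
to(.372,.303,.12,-24)
```

```text
pen [ 0.535 -0.036  0.061] [0.607 0.032 0.121] 513
mug [ 0.698 -0.027  0.08 ] [0.783 0.051 0.097] 163
dx 0.2183 dy 0.2473 dz 0.1307 turn 0.2 | n 6 t 0.1 [0.2719 0.6174 0.2507] [179.9  -0.  -23.8] op 0.0875 F [-0.9  0.4 -0.7]
```

>>> send_path(segments=[[[0.218,0.247,0.13,0,0.088],[0.218,0.247,0.13,0,0.088],[0.218,0.247,0.13,0,0.088],[0.218,0.247,0.13,0,0.088],[0.218,0.247,0.13,0,0.088],[0.218,0.247,0.13,0,0.088],[0.218,0.247,0.13,0,0.088],[0.218,0.247,0.13,0,0.088]]])

```text
clock: 1.1
tool_pos: [0.3723, 0.3042, 0.1218]
orientation: [-180.0, -0.0, -23.8]
force: [-0.5, 0.2, -0.5]
opening: 0.0877
gripper_force: 0.0
```

Run:
```python
from h import *
to(.372,.303,.042,-24)
s=snap('wrist','w1.png');print(s['T_tool_cam'].round(3).tolist(),s['fovy'])
```

```text
dx 0.0002 dy 0.0012 dz 0.0798 turn 0.2 | n 2 t 1.1 [0.3723 0.3042 0.1218] [-180.    -0.   -23.8] op 0.0877 F [-0.5  0.2 -0.5]
[[-0.0, -0.955, -0.295, 0.08], [1.0, -0.001, 0.001, -0.0], [-0.001, -0.295, 0.955, -0.134], [0.0, 0.0, 0.0, 1.0]] 69.17985132219489
```

View pics/w1.png

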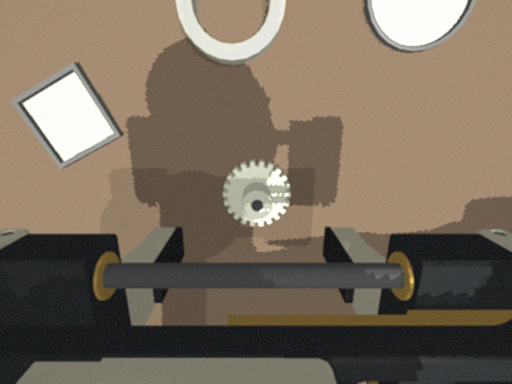

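The wrist view shows the gear centred between the fingers at (257,200) and the square tray at (67,115). I'll descend, close, and measure that tray from this image.

Add to h.py:
```python
def wrist(f=None):
    o=status.get_obs();s=snap('wrist',f)
    from scipy.spatial.transform import Rotation as Ro
    T=np.eye(4);T[:3,:3]=Ro.from_euler('xyz',o['orientation'],degrees=True).as_matrix();T[:3,3]=o['tool_pos']
    M=T@s['T_tool_cam'];s['R']=M[:3,:3].T;s['t']=-M[:3,:3].T@M[:3,3];return s
def white(s,u,v,r,z=.003,th=200,lo=0):
    m=np.zeros((384,512),np.uint8);cv2.circle(m,(u,v),r,1,-1);m&=(s['frame'].min(2)>th).astype(np.uint8)
    c,_=cv2.findContours(m,cv2.RETR_EXTERNAL,cv2.CHAIN_APPROX_NONE);c=max(c,key=cv2.contourArea)[:,0]
    W=np.array([ray(s,a,b,z)[:2] for a,b in c]).astype(np.float32)
    c,wh,a=cv2.minAreaRect(W);print('rect',np.round(c,4),np.round(wh,4),round(a,1))
```

Run:
```python
from h import *
s=wrist();white(s,67,115,60)
m=cloud(s);q=(m[:,:,2]>.03)&(m[:,:,2]<.05);q[:,:200]=0;q[:,320:]=0;q[:150]=0;q[228:]=0
print(q.sum(),m[q].min(0),m[q].max(0))
```

```text
rect [0.5016 0.4238] [0.0569 0.0558] 3.2
804 [0.36156362 0.28727649 0.03012299] [0.38673895 0.31265146 0.04289945]
```

>>> send_path(segments=[[[0,0.001,0.04,0,0.088],[0,0.001,0.08,0,0.088],[0,0.001,0.08,0,0.088],[0,0.001,0.08,0,0.088],[0,0.001,0.08,0,0.015],[0,0.001,0.08,0,0.015],[0,0.001,0.08,0,0.015],[0,0.001,0.08,0,0.015]]])

```text
clock: 2.2
tool_pos: [0.3717, 0.303, 0.0419]
orientation: [-180.0, -0.0, -23.8]
force: [0.5, -1.1, 0.3]
opening: 0.053
gripper_force: 0.0
```

>>> send_path(segments=[[[0,0,0,0,0.015],[0,0,0,0,0.015],[0,0,0,0,0.015],[0,0,0,0,0.015],[0,0,0,0,0.015],[0,0,0,0,0.015]]])

```text
clock: 2.95
tool_pos: [0.3716, 0.3028, 0.0415]
orientation: [180.0, 0.0, -23.8]
force: [-0.5, -0.2, -0.8]
opening: 0.0255
gripper_force: 30.0
```

>>> send_path(segments=[[[0,0,-0.03,0,0.015],[0,0,-0.06,0,0.015]]])

```text
clock: 3.2
tool_pos: [0.3714, 0.3026, 0.1019]
orientation: [179.9, 0.0, -23.8]
force: [-0.5, -0.2, -0.4]
opening: 0.0253
gripper_force: 30.0
```

Run:
```python
from h import *
to(.472,.121,.1,-24)
```

```text
dx 0.1652 dy 0.1257 dz 0.0019 turn 0.2 | n 4 t 3.2 [0.3714 0.3026 0.1019] [179.9   0.  -23.8] op 0.0253 F [-0.5 -0.2 -0.4]
```

>>> send_path(segments=[[[0.163,0.126,0,0,0.015],[0.163,0.126,0,0,0.015],[0.163,0.126,0,0,0.015],[0.163,0.126,0,0,0.015],[0.163,0.126,0.03,0,0.015],[0.163,0.126,0.05,0,0.015],[0.163,0.126,0.0565,0,0.015],[0.163,0.126,0.0565,0,0.015]]])

```text
clock: 4.2
tool_pos: [0.47, 0.1219, 0.0451]
orientation: [180.0, 0.0, -23.7]
force: [0.2, 0.1, -1.4]
opening: 0.0254
gripper_force: 30.0
```

>>> send_path(segments=[[[0,0,0,0,0.015],[0,0,0,0,0.05],[0,0,0,0,0.05],[0,0,0,0,0.05],[0,0,-0.06,0,0.05],[0,0,-0.12,0,0.088],[0,0,-0.14,0,0.088]]])

```text
clock: 5.08
tool_pos: [0.4714, 0.1227, 0.1891]
orientation: [-179.7, -0.2, -23.7]
force: [-0.3, 0.3, 0.0]
opening: 0.065
gripper_force: 0.0
```

Run:
```python
from h import *
s=wrist('w2.png')
to(.6425,-.151,.14,-8.7)
```

```text
dx 0.2664 dy 0.1821 dz 0.0502 turn -15.0 | n 6 t 5.1 [0.4719 0.1229 0.1902] [-179.7   -0.3  -23.7] op 0.0686 F [ 1.6 -0.3  1.3]
```

View pics/w2.png

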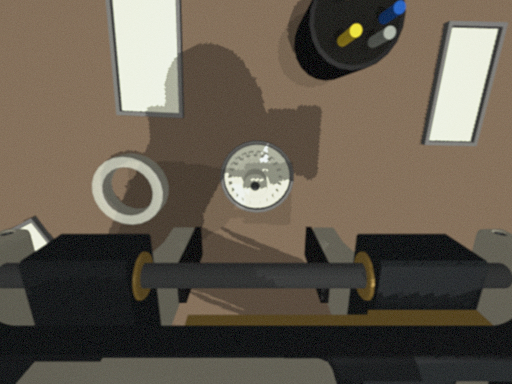

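The gear sits inside the round tray at (257,178). Now the roller, staying high over the pencil cup.

>>> send_path(segments=[[[0.266,0.182,0,-15,0.088],[0.266,0.182,0,-15,0.088],[0.266,0.182,0,-15,0.088],[0.266,0.182,0,-15,0.088],[0.266,0.182,0,-15,0.088],[0.266,0.182,0,-15,0.088],[0.266,0.182,0.05,-15,0.088],[0.266,0.182,0.05,-15,0.088]]])

```text
clock: 6.12
tool_pos: [0.6369, -0.1517, 0.131]
orientation: [180.0, 0.5, -8.8]
force: [-0.2, 1.0, -0.3]
opening: 0.0879
gripper_force: 0.0
```

Run:
```python
from h import *
s=wrist('w3.png')
m=cloud(s);m=m[(m[:,:,2]>.012)&(m[:,:,2]<.045)&(np.hypot(m[:,:,0]-.6425,m[:,:,1]+.151)<.065)][:,:2].astype(np.float32)
print(len(m),cv2.minAreaRect(m));to(.6425,-.151,.034,-8.7)
```

```text
4001 ((0.647881269454956, -0.1559155434370041), (0.03558335080742836, 0.09545774012804031), 81.16665649414062)
dx 0.0036 dy -0.0012 dz 0.0998 turn -0.0 | n 2 t 6.2 [ 0.6387 -0.1516  0.1338] [179.9   0.2  -8.7] op 0.0877 F [1.1 0.1 1.7]
```

View pics/w3.png

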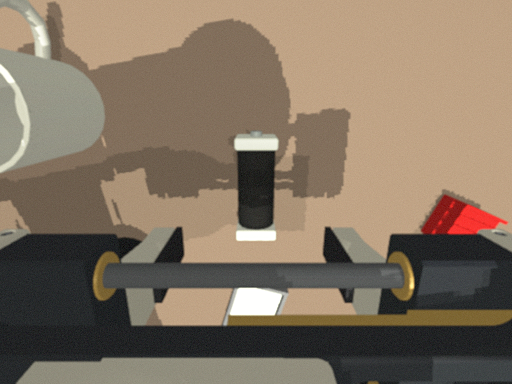

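Roller centred between the fingers at (256,187) and lined up. Descend and grip.

>>> send_path(segments=[[[0.004,0,0.05,0,0.088],[0.004,0,0.1,0,0.088],[0.004,0,0.1,0,0.088],[0.004,0,0.1,0,0.088],[0.004,0,0.1,0,0.02],[0.004,0,0.1,0,0.02],[0.004,0,0.1,0,0.02],[0.004,0,0.1,0,0.02]]])

```text
clock: 7.18
tool_pos: [0.6441, -0.1525, 0.0354]
orientation: [-180.0, -0.0, -8.8]
force: [0.2, -0.2, -0.5]
opening: 0.053
gripper_force: 0.0
```

>>> send_path(segments=[[[0,0,0,0,0.02],[0,0,0,0,0.02],[0,0,0,0,0.02],[0,0,0,0,0.02]]])

```text
clock: 7.68
tool_pos: [0.644, -0.1527, 0.035]
orientation: [180.0, 0.0, -8.8]
force: [-0.6, -1.5, 0.5]
opening: 0.0332
gripper_force: 30.0
```

>>> send_path(segments=[[[0,0,-0.05,0,0.02],[0,0,-0.1,0,0.02],[0,0,-0.1,0,0.02]]])

```text
clock: 8.05
tool_pos: [0.6466, -0.1524, 0.1396]
orientation: [-179.9, -0.4, -8.7]
force: [0.4, 0.8, -2.1]
opening: 0.0335
gripper_force: 30.0
```

Run:
```python
from h import *
to(.4744,-.117,.13,-24.9)
```

```text
dx -0.1756 dy -0.0088 dz 0.0096 turn 16.2 | n 3 t 8.1 [ 0.6466 -0.1524  0.1396] [-179.9   -0.4   -8.7] op 0.0335 F [ 0.4  0.8 -2.1]
```

>>> send_path(segments=[[[-0.173,-0.009,0,16.2,0.02],[-0.173,-0.009,0,16.2,0.02],[-0.173,-0.009,0,16.2,0.02],[-0.173,-0.009,0.03,16.2,0.02],[-0.173,-0.009,0.06,16.2,0.02],[-0.173,-0.009,0.06,16.2,0.02],[-0.173,-0.009,0.06,16.2,0.02],[-0.173,-0.009,0.06,16.2,0.02]]])

```text
clock: 9.05
tool_pos: [0.4752, -0.1172, 0.0759]
orientation: [-180.0, -0.1, -25.0]
force: [0.3, -0.1, -2.6]
opening: 0.0331
gripper_force: 30.0
```

Run:
```python
from h import *
s=wrist('w4.png')
m=cloud(s);m=m[(m[:,:,2]>.055)&(m[:,:,2]<.09)&(np.hypot(m[:,:,0]-.4744,m[:,:,1]+.117)<.065)][:,:2].astype(np.float32)
print(len(m),cv2.minAreaRect(m));to(.4744,-.117,.038,-24.9)
```

```text
9330 ((0.4801687002182007, -0.12109541147947311), (0.06189785897731781, 0.09100250899791718), 81.7249526977539)
dx -0.0007 dy 0.0001 dz 0.0379 turn -0.1 | n 1 t 9.1 [ 0.4751 -0.1172  0.0759] [-1.8e+02 -1.0e-01 -2.5e+01] op 0.033 F [-0.3  0.1 -1.2]
```

View pics/w4.png

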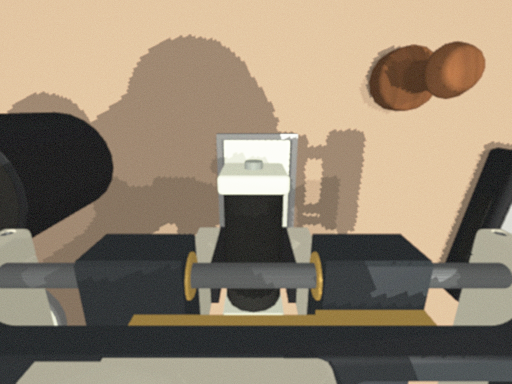

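Run:
```python
from h import *
s=wrist();o=status.get_obs();p=o['tool_pos'];a=np.radians(o['orientation'][2])
def t(u,v,z):
    d=ray(s,u,v,z)-p;print(u,v,'tool x %.4f y %.4f'%(d[0]*np.cos(a)+d[1]*np.sin(a),d[0]*np.sin(a)-d[1]*np.cos(a)))
im=s['frame'];print(im[130:200:3,235].tolist())
for q in[(218,180,.077),(289,180,.077),(253,165,.077),(253,138,.003),(222,160,.003),(292,160,.003)]:t(*q)
```

```text
[[160, 138, 114], [137, 129, 123], [165, 164, 158], [177, 176, 168], [253, 254, 249], [253, 253, 249], [252, 253, 247], [252, 253, 246], [239, 239, 224], [237, 239, 224], [238, 242, 226], [213, 215, 193], [207, 209, 186], [209, 209, 185], [209, 212, 185], [221, 223, 205], [251, 252, 245], [252, 253, 247], [252, 253, 247], [252, 252, 246], [252, 252, 245], [253, 255, 241], [27, 26, 28], [41, 43, 40]]
218 180 tool x 0.0454 y -0.0175
289 180 tool x 0.0454 y 0.0175
253 165 tool x 0.0529 y -0.0002
253 138 tool x 0.0580 y -0.0003
222 160 tool x 0.0418 y -0.0235
292 160 tool x 0.0417 y 0.0290
```

>>> send_path(segments=[[[-0.002,0.0015,0.02,0,0.02],[-0.002,0.0015,0.036,0,0.02],[-0.002,0.0015,0.038,0,0.02],[-0.002,0.0015,0.038,0,0.02],[-0.002,0.0015,0.038,0,0.06],[-0.002,0.0015,0.038,0,0.06],[-0.002,0.0015,0.038,0,0.06],[-0.002,0.0015,0.038,0,0.06]]])

```text
clock: 10.15
tool_pos: [0.4721, -0.1177, 0.0372]
orientation: [-180.0, -0.0, -25.0]
force: [-0.7, -0.7, 0.0]
opening: 0.059
gripper_force: 0.0
```

>>> send_path(segments=[[[0,0,-0.06,0,0.06],[0,0,-0.12,0,0.088],[0,0,-0.13,0,0.088],[0,0,-0.13,0,0.088]]])

```text
clock: 10.65
tool_pos: [0.4722, -0.1176, 0.1676]
orientation: [-179.9, -0.1, -25.0]
force: [0.1, -1.7, -1.5]
opening: 0.0839
gripper_force: 0.0
```

Run:
```python
from h import *
s=wrist('w5.png');to(.5013,-.4235,.13,14.9)
```

```text
dx 0.1563 dy 0.2646 dz 0.0364 turn -39.9 | n 5 t 10.7 [ 0.4714 -0.1177  0.1664] [-180.    0.  -25.] op 0.0858 F [ 0.8  0.2 -0.4]
```

View pics/w5.png

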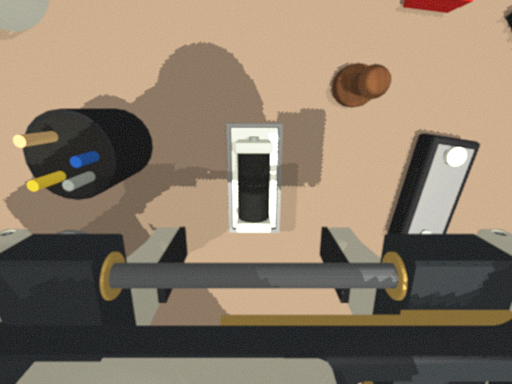

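The roller lies inside its tray at (254,182). Next the head.

>>> send_path(segments=[[[0.156,0.264,0.03,-40,0.088],[0.156,0.264,0.03,-40,0.088],[0.156,0.264,0.03,-40,0.088],[0.156,0.264,0.03,-40,0.088],[0.156,0.264,0.03,-40,0.088],[0.156,0.264,0.03,-40,0.088],[0.156,0.264,0.03,-40,0.088],[0.156,0.264,0.03,-40,0.088]]])

```text
clock: 11.7
tool_pos: [0.5014, -0.422, 0.1357]
orientation: [-179.9, 0.1, 15.0]
force: [-0.4, 0.1, -0.0]
opening: 0.0873
gripper_force: 0.0
```

Run:
```python
from h import *
s=wrist('w6.png')
m=cloud(s);m=m[(m[:,:,2]>.012)&(m[:,:,2]<.045)&(np.hypot(m[:,:,0]-.5013,m[:,:,1]+.4235)<.045)][:,:2].astype(np.float32)
print(len(m),cv2.minAreaRect(m));to(.5013,-.4235,.035,14.9)
```

```text
2475 ((0.5030196309089661, -0.42783161997795105), (0.04475151374936104, 0.043929051607847214), 15.25629997253418)
dx -0.0009 dy 0.0016 dz 0.1014 turn 0.2 | n 2 t 11.8 [ 0.5017 -0.4218  0.1364] [-1.799e+02  1.000e-01  1.510e+01] op 0.0876 F [0.1 0.5 0.7]
```

View pics/w6.png

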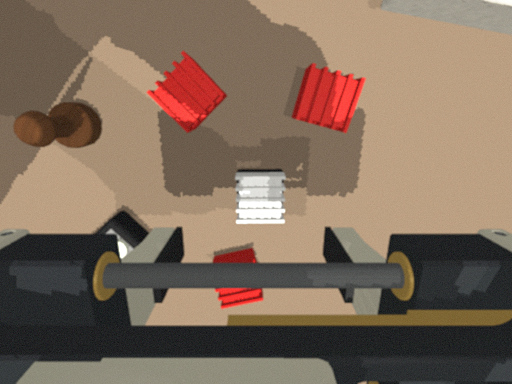

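The silver-finned head is at (260,196) between the fingers, and the red ones are clear of the fingers' path.

>>> send_path(segments=[[[0,0.003,0.05,0,0.088],[0,0.003,0.1,0,0.088],[0,0.003,0.101,0,0.088],[0,0.003,0.101,0,0.088],[0,0.003,0.101,0,0.03],[0,0.003,0.101,0,0.03],[0,0.003,0.101,0,0.03],[0,0.003,0.101,0,0.03]]])

```text
clock: 12.75
tool_pos: [0.5028, -0.4259, 0.0364]
orientation: [180.0, -0.0, 15.0]
force: [-0.6, 0.2, 0.0]
opening: 0.0532
gripper_force: 0.0
```

>>> send_path(segments=[[[0,0,0,0,0.03],[0,0,0,0,0.03],[0,0,0,0,0.03]]])

```text
clock: 13.12
tool_pos: [0.5028, -0.426, 0.0362]
orientation: [180.0, -0.0, 15.0]
force: [-0.4, -0.7, 1.5]
opening: 0.0439
gripper_force: 30.0
```

>>> send_path(segments=[[[0,0,-0.05,0,0.03],[0,0,-0.1,0,0.03],[0,0,-0.15,0,0.03],[0,0,-0.17,0,0.03],[0,0,-0.17,0,0.03]]])

```text
clock: 13.75
tool_pos: [0.5033, -0.4259, 0.2075]
orientation: [179.9, -0.1, 15.0]
force: [0.7, 0.1, -2.1]
opening: 0.044
gripper_force: 30.0
```

Run:
```python
from h import *
to(.5016,.424,.2,3)
```

```text
dx 0.2188 dy -0.8213 dz 0.0075 turn 12.0 | n 14 t 13.8 [ 0.5033 -0.4259  0.2075] [ 1.799e+02 -1.000e-01  1.500e+01] op 0.044 F [ 0.7  0.1 -2.1]
```

>>> send_path(segments=[[[0.219,-0.821,0,12,0.03],[0.219,-0.821,0,12,0.03],[0.219,-0.821,0,12,0.03],[0.219,-0.821,0,12,0.03],[0.219,-0.821,0,12,0.03],[0.219,-0.821,0,12,0.03],[0.219,-0.821,0,12,0.03],[0.219,-0.821,0,12,0.03]]])

```text
clock: 14.75
tool_pos: [0.5006, 0.0741, 0.2043]
orientation: [180.0, 0.1, 3.0]
force: [1.4, -0.2, -0.1]
opening: 0.0437
gripper_force: 30.0
```

Run:
```python
from h import *
to(.5016,.424,.2,3)
```

```text
dx 0.0195 dy -0.3494 dz 0.0043 turn 0.0 | n 6 t 14.8 [0.5006 0.0741 0.2043] [1.8e+02 1.0e-01 3.0e+00] op 0.0437 F [ 1.4 -0.2 -0.1]
```

>>> send_path(segments=[[[0.019,-0.349,0.03,0,0.03],[0.019,-0.349,0.03,0,0.03],[0.019,-0.349,0.03,0,0.03],[0.019,-0.349,0.03,0,0.03],[0.019,-0.349,0.03,0,0.03],[0.019,-0.349,0.08,0,0.03],[0.019,-0.349,0.12,0,0.03],[0.019,-0.349,0.12,0,0.03]]])

```text
clock: 15.75
tool_pos: [0.4997, 0.4191, 0.0801]
orientation: [179.5, 0.4, 3.0]
force: [0.9, -0.3, -0.8]
opening: 0.0441
gripper_force: 30.0
```

Run:
```python
from h import *
s=wrist('w7.png');to(.5016,.424,.039,3)
```

```text
dx 0.0005 dy -0.0037 dz 0.0444 turn 0.0 | n 1 t 15.8 [0.5013 0.4203 0.0834] [179.7   0.2   3. ] op 0.0437 F [ 0.7  0.1 -0.7]
```

View pics/w7.png

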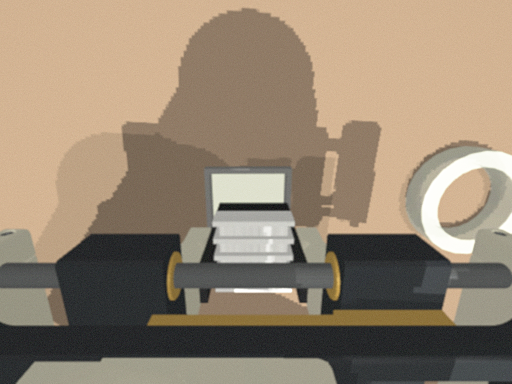

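>>> send_path(segments=[[[0,0,0,0,0.03],[0,0,0,0,0.03]]])

```text
clock: 16.05
tool_pos: [0.5033, 0.4223, 0.0883]
orientation: [-179.9, -0.1, 3.0]
force: [-0.8, 0.2, -1.0]
opening: 0.0438
gripper_force: 30.0
```

Run:
```python
from h import *
s=wrist('w7b.png');to(.5016,.424,.039,3);o=status.get_obs();p=o['tool_pos'];a=np.radians(o['orientation'][2])
im=s['frame'].min(2)
print(im[160:250:2,250].tolist());print(im[185,200:300:2].tolist())
for v in(166,172,176,205,212,218):
  for z in(.003,.077,.077-.02):
    d=ray(s,250,v,z)-p;print(v,z,'%.4f'%(d[0]*np.cos(a)+d[1]*np.sin(a)),end=' ')
print()
for u in(206,212,287,292):
    d=ray(s,u,185,.003)-p;print(u,'%.4f'%(d[0]*np.sin(a)-d[1]*np.cos(a)))
```

```text
dx -0.0015 dy -0.0019 dz 0.0491 turn 0.0 | n 1 t 16.1 [0.5032 0.4222 0.0881] [-1.799e+02 -1.000e-01  3.000e+00] op 0.0439 F [-1.3  0.4 -1.5]
[87, 88, 86, 83, 85, 90, 111, 119, 127, 209, 206, 207, 208, 202, 204, 209, 205, 206, 204, 202, 206, 154, 29, 21, 23, 83, 164, 161, 161, 158, 159, 195, 201, 200, 189, 193, 196, 194, 174, 167, 198, 199, 197, 191, 192]
[84, 85, 83, 86, 86, 89, 108, 110, 100, 151, 208, 205, 205, 204, 205, 203, 207, 204, 203, 207, 206, 205, 203, 201, 203, 208, 207, 204, 204, 205, 205, 203, 202, 203, 204, 206, 201, 207, 202, 207, 204, 206, 207, 201, 123, 108, 132, 108, 87, 85]
166 0.003 0.0348 166 0.077 0.0500 166 0.056999999999999995 0.0459 172 0.003 0.0299 172 0.077 0.0467 172 0.056999999999999995 0.0422 176 0.003 0.0266 176 0.077 0.0446 176 0.056999999999999995 0.0397 205 0.003 0.0017 205 0.077 0.0281 205 0.056999999999999995 0.0210 212 0.003 -0.0045 212 0.077 0.0239 212 0.056999999999999995 0.0163 218 0.003 -0.0099 218 0.077 0.0203 218 0.056999999999999995 0.0122 
206 -0.0390
212 -0.0341
287 0.0271
292 0.0312
```

>>> send_path(segments=[[[-0.002,-0.0015,0.03,0,0.03],[-0.002,-0.0015,0.046,0,0.03],[-0.002,-0.0015,0.0485,0,0.03],[-0.002,-0.0015,0.0485,0,0.03],[-0.002,-0.0015,0.0485,0,0.07],[-0.002,-0.0015,0.0485,0,0.07],[-0.002,-0.0015,0.0485,0,0.07],[-0.002,-0.0015,0.0485,0,0.07]]])

```text
clock: 17.1
tool_pos: [0.5004, 0.4233, 0.0375]
orientation: [180.0, -0.0, 3.0]
force: [0.3, -0.2, 0.2]
opening: 0.0699
gripper_force: 0.0
```

>>> send_path(segments=[[[0,0,-0.06,0,0.07],[0,0,-0.12,0,0.07],[0,0,-0.16,0,0.07],[0,0,-0.16,0,0.07]]])

```text
clock: 17.6
tool_pos: [0.5017, 0.4248, 0.2021]
orientation: [-179.7, -0.3, 3.1]
force: [-0.4, -0.4, -0.4]
opening: 0.0702
gripper_force: 0.0
```

Run:
```python
from h import *
s=wrist('w8.png');to(.384,-.2815,.2,-33.7)
```

```text
dx -0.1540 dy 0.6982 dz -0.0005 turn 36.7 | n 12 t 17.6 [0.5008 0.4239 0.1995] [-1.798e+02 -1.000e-01  3.000e+00] op 0.0702 F [ 0.4 -0.8 -0.4]
```

View pics/w8.png

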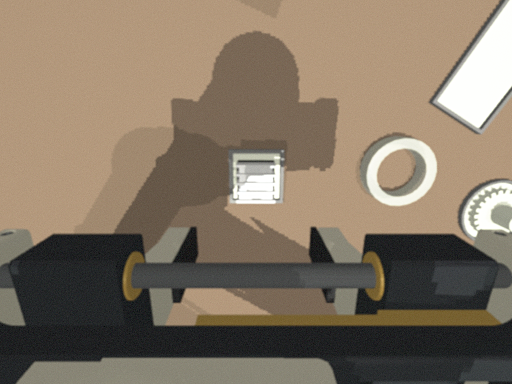

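The head is in the square tray at (257,178). Now the ribbon.

>>> send_path(segments=[[[-0.154,0.698,0,37,0.088],[-0.154,0.698,0,37,0.088],[-0.154,0.698,0,37,0.088],[-0.154,0.698,0,37,0.088],[-0.154,0.698,0,37,0.088],[-0.154,0.698,0,37,0.088],[-0.154,0.698,0,37,0.088],[-0.154,0.698,0,37,0.088]]])

```text
clock: 18.65
tool_pos: [0.4173, -0.0718, 0.1967]
orientation: [180.0, 0.1, -33.9]
force: [2.0, -0.5, 0.2]
opening: 0.0876
gripper_force: 0.0
```

Run:
```python
from h import *
to(.384,-.2815,.15,-33.7)
```

```text
dx 0.0894 dy 0.1926 dz 0.0467 turn -0.2 | n 4 t 18.6 [ 0.4173 -0.0718  0.1967] [ 1.80e+02  1.00e-01 -3.39e+01] op 0.0876 F [ 2.  -0.5  0.2]
```

>>> send_path(segments=[[[0.089,0.193,0.047,0,0.088],[0.089,0.193,0.047,0,0.088],[0.089,0.193,0.047,0,0.088],[0.089,0.193,0.047,0,0.088],[0.089,0.193,0.047,0,0.088],[0.089,0.193,0.047,0,0.088],[0.089,0.193,0.047,0,0.088]]])

```text
clock: 19.52
tool_pos: [0.3848, -0.279, 0.1506]
orientation: [-180.0, 0.0, -33.9]
force: [-0.1, -0.2, -0.9]
opening: 0.0874
gripper_force: 0.0
```

Run:
```python
from h import *
s=wrist('w9.png')
m=cloud(s);m=m[(m[:,:,2]>.012)&(m[:,:,2]<.045)&(np.hypot(m[:,:,0]-.384,m[:,:,1]+.2815)<.085)][:,:2].astype(np.float32)
print(len(m),cv2.minAreaRect(m));to(.384,-.2815,.034,-33.7)
```

```text
6184 ((0.385212242603302, -0.2861783802509308), (0.050805702805519104, 0.11937207728624344), 56.651798248291016)
dx 0.0006 dy 0.0026 dz 0.1167 turn -0.2 | n 2 t 19.6 [ 0.3849 -0.279   0.1507] [-180.    -0.   -33.9] op 0.0875 F [ 0.6 -0.7  0.2]
```

View pics/w9.png

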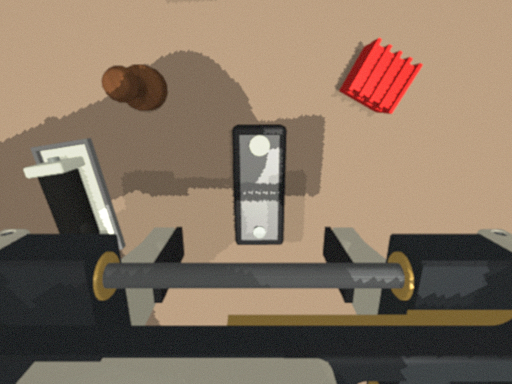

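The ribbon lies at (259,185), square to the fingers.

>>> send_path(segments=[[[0.002,0.004,0.06,0,0.088],[0.002,0.004,0.115,0,0.088],[0.002,0.004,0.116,0,0.088],[0.002,0.004,0.116,0,0.088],[0.002,0.004,0.116,0,0.03],[0.002,0.004,0.116,0,0.03],[0.002,0.004,0.116,0,0.03],[0.002,0.004,0.116,0,0.03]]])

```text
clock: 20.58
tool_pos: [0.3842, -0.2843, 0.035]
orientation: [-180.0, -0.0, -34.0]
force: [-0.2, 0.6, 0.7]
opening: 0.053
gripper_force: 0.0
```

>>> send_path(segments=[[[0,0,0,0,0.03],[0,0,0,0,0.03],[0,0,0,0,0.03]]])

```text
clock: 20.95
tool_pos: [0.3841, -0.2843, 0.0348]
orientation: [180.0, -0.0, -34.0]
force: [-1.0, 1.2, 6.3]
opening: 0.0499
gripper_force: 30.0
```

>>> send_path(segments=[[[0,0,-0.05,0,0.03],[0,0,-0.1,0,0.03],[0,0,-0.15,0,0.03],[0,0,-0.17,0,0.03],[0,0,-0.17,0,0.03]]])

```text
clock: 21.58
tool_pos: [0.3847, -0.2844, 0.2058]
orientation: [-179.9, -0.2, -34.0]
force: [-0.6, 0.1, -1.9]
opening: 0.0497
gripper_force: 30.0
```

Run:
```python
from h import *
to(.40,.1,.2,-25.9);to(.646,.17,.2,-25.9)
```

```text
dx -0.2021 dy -0.3273 dz 0.0058 turn -8.1 | n 7 t 21.6 [ 0.3847 -0.2844  0.2058] [-179.9   -0.2  -34. ] op 0.0497 F [-0.6  0.1 -1.9]
dx -0.0372 dy -0.5228 dz 0.0058 turn -8.1 | n 9 t 21.6 [ 0.3847 -0.2844  0.2058] [-179.9   -0.2  -34. ] op 0.0497 F [-0.6  0.1 -1.9]
```

>>> send_path(segments=[[[-0.037,-0.523,0,-8,0.03],[-0.037,-0.523,0,-8,0.03],[-0.037,-0.523,0,-8,0.03],[-0.037,-0.523,0,-8,0.03],[-0.037,-0.523,0,-8,0.03],[-0.037,-0.523,0,-8,0.03],[-0.037,-0.523,0,-8,0.03],[-0.037,-0.523,0,-8,0.03]]])

```text
clock: 22.58
tool_pos: [0.6334, 0.1509, 0.202]
orientation: [179.9, 0.1, -26.0]
force: [0.8, -0.7, -0.2]
opening: 0.0495
gripper_force: 30.0
```

Run:
```python
from h import *
to(.646,.17,.09,-25.9)
```

```text
dx 0.0029 dy -0.0227 dz 0.1120 turn -0.1 | n 2 t 22.6 [0.6334 0.1509 0.202 ] [ 1.799e+02  1.000e-01 -2.600e+01] op 0.0495 F [ 0.8 -0.7 -0.2]
```

>>> send_path(segments=[[[0.003,-0.023,0,0,0.03],[0.003,-0.023,0.06,0,0.03],[0.003,-0.023,0.112,0,0.03],[0.003,-0.023,0.112,0,0.03],[0.003,-0.023,0.112,0,0.03],[0.003,-0.023,0.112,0,0.03]]])

```text
clock: 23.32
tool_pos: [0.6476, 0.1691, 0.0951]
orientation: [-179.8, -0.1, -26.0]
force: [1.0, -0.0, -1.5]
opening: 0.0498
gripper_force: 30.0
```

Run:
```python
from h import *
s=wrist('w10.png');to(.646,.17,.038,-25.9);o=status.get_obs();p=o['tool_pos'];a=np.radians(o['orientation'][2]);np.savez('w10.npz',**s)
```

```text
dx -0.0017 dy -0.0002 dz 0.0570 turn -0.1 | n 1 t 23.4 [0.6474 0.1691 0.095 ] [-1.798e+02 -1.000e-01 -2.600e+01] op 0.0499 F [-0.5 -0.6 -0.8]
```

View pics/w10.png

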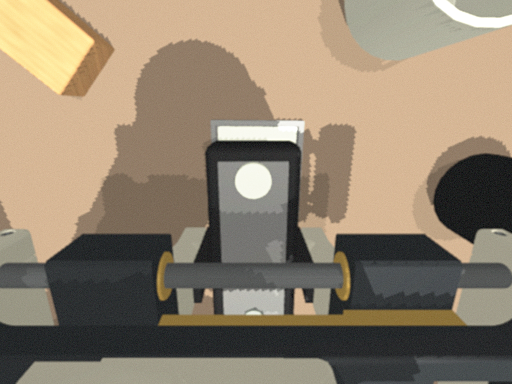

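Run:
```python
from h import *
s=dict(np.load('w10.npz'));p=np.array([.6474,.1691,.095]);a=np.radians(-26)
def t(u,v,z):
    d=ray(s,u,v,z)-p;return round(d[0]*np.cos(a)+d[1]*np.sin(a),4),round(d[0]*np.sin(a)-d[1]*np.cos(a),4)
im=s['frame'].min(2);print(im[110:170:2,240].tolist());print(im[132,206:312:2].tolist())
print([t(258,v,.003) for v in(124,126,128)],[t(u,132,.003) for u in(217,299)])
z=s['z_map'];P=cloud(s);c=P[140:230:6,240];print([(round((q-p)[0]*np.cos(a)+(q-p)[1]*np.sin(a),4),round(q[2],4)) for q in c])
r=P[180,200:310:4];print([(round((q-p)[0]*np.sin(a)-(q-p)[1]*np.cos(a),4),round(q[2],4)) for q in r])
```

```text
[106, 105, 105, 106, 99, 128, 150, 146, 196, 242, 238, 239, 241, 240, 238, 138, 13, 23, 30, 40, 44, 49, 47, 48, 49, 59, 136, 144, 144, 188]
[107, 105, 113, 144, 146, 126, 223, 239, 238, 239, 239, 239, 237, 240, 240, 239, 238, 239, 239, 241, 241, 240, 241, 239, 241, 240, 241, 240, 240, 241, 240, 241, 241, 241, 242, 242, 241, 240, 243, 239, 240, 241, 239, 239, 245, 199, 121, 201, 202, 120, 102, 102, 127]
[(np.float64(0.0671), np.float64(0.0034)), (np.float64(0.0656), np.float64(0.0034)), (np.float64(0.064), np.float64(0.0035))] [(np.float64(0.0609), np.float64(-0.0292)), (np.float64(0.061), np.float64(0.0361))]
[(np.float64(0.0617), np.float64(0.067)), (np.float64(0.0608), np.float64(0.0863)), (np.float64(0.058), np.float64(0.0882)), (np.float64(0.055), np.float64(0.0884)), (np.float64(0.0523), np.float64(0.0906)), (np.float64(0.0503), np.float64(0.0951)), (np.float64(0.0472), np.float64(0.0949)), (np.float64(0.0441), np.float64(0.0948)), (np.float64(0.0409), np.float64(0.0945)), (np.float64(0.0365), np.float64(0.0905)), (np.float64(0.033), np.float64(0.0899)), (np.float64(0.0293), np.
[... 624 characters left out ...]
(-0.0048), np.float64(0.0943)), (np.float64(-0.0028), np.float64(0.095)), (np.float64(-0.0008), np.float64(0.0948)), (np.float64(0.0012), np.float64(0.0951)), (np.float64(0.0032), np.float64(0.0951)), (np.float64(0.0052), np.float64(0.0948)), (np.float64(0.0072), np.float64(0.095)), (np.float64(0.0095), np.float64(0.0899)), (np.float64(0.0116), np.float64(0.0892)), (np.float64(0.0136), np.float64(0.0906)), (np.float64(0.0158), np.float64(0.0891)), (np.float64(0.0177), np.float64(0.0899)), (np.float64(0.02), np.float64(0.0887)), (np.float64(0.0223), np.float64(0.0873)), (np.float64(0.0246), np.float64(0.0858)), (np.float64(0.0427), np.float64(0.0003)), (np.float64(0.046), np.float64(0.0009))]
```

>>> send_path(segments=[[[-0.002,0.0015,0.03,0,0.03],[-0.002,0.0015,0.05,0,0.03],[-0.002,0.0015,0.057,0,0.03],[-0.002,0.0015,0.057,0,0.03],[-0.002,0.0015,0.057,0,0.03],[-0.002,0.0015,0.057,0,0.075],[-0.002,0.0015,0.057,0,0.075],[-0.002,0.0015,0.057,0,0.075]]])

```text
clock: 24.38
tool_pos: [0.644, 0.1681, 0.0357]
orientation: [-180.0, -0.0, -26.0]
force: [0.1, -0.1, 0.1]
opening: 0.0723
gripper_force: 0.0
```

>>> send_path(segments=[[[0,0,0,0,0.075],[0,0,-0.06,0,0.075],[0,0,-0.12,0,0.075],[0,0,-0.16,0,0.075],[0,0,-0.16,0,0.075]]])

```text
clock: 25.0
tool_pos: [0.6456, 0.1688, 0.2001]
orientation: [-179.7, -0.3, -25.9]
force: [0.1, -0.3, -0.0]
opening: 0.0752
gripper_force: 0.0
```

>>> send_path(segments=[[[0.1,-0.22,0,0,0.075],[0.1,-0.22,0,0,0.075],[0.1,-0.22,0,0,0.075],[0.1,-0.22,0,0,0.075],[0.1,-0.22,0,0,0.075],[0.1,-0.22,0,0,0.075]]])

```text
clock: 25.75
tool_pos: [0.8296, 0.3218, 0.193]
orientation: [179.9, 0.1, -26.0]
force: [0.3, -0.2, 1.1]
opening: 0.0749
gripper_force: 0.0
```

Run:
```python
from h import *
s=snap('top');np.savez('top2.npz',**s);im=s['frame']
cv2.imwrite('pics/fin.png',cv2.resize(im[60:290,90:430],None,fx=2.3,fy=2.3,interpolation=cv2.INTER_CUBIC)[:,:,::-1])
P=cloud(s);H=P[:,:,2]
for n,x,y,r,z in[('ribbon',.646,.17,.075,.015),('roller',.474,-.117,.06,.015),('head',.5015,.424,.045,.018),('hub',.472,.1213,.025,.028)]:
    m=(np.hypot(P[:,:,0]-x,P[:,:,1]-y)<r)&(H>z)&(H<.08);W=P[m][:,:2].astype(np.float32);c,wh,a=cv2.minAreaRect(W)
    print(n,np.round(c,4),np.round(wh,4),round(a,1),'top',np.percentile(H[m],[50,90]).round(4))
v,u=np.mgrid[:384,:512]
for n,c,r,a,b in[('pen',(255,195),20,.06,.13),('mug',(250,140),24,.08,.1)]:
    m=((u-c[0])**2+(v-c[1])**2<r*r)&(P[:,:,2]>a)&(P[:,:,2]<b);print(n,P[m].min(0).round(3),P[m].max(0).round(3),m.sum())
```

```text
ribbon [0.6453 0.1747] [0.0644 0.1209] 68.3 top [0.0321 0.0357]
roller [ 0.4732 -0.1146] [0.0363 0.0995] 65.8 top [0.0358 0.0402]
head [0.4991 0.4263] [0.0442 0.0455] 2.3 top [0.0329 0.0371]
hub [0.472  0.1239] [0.0228 0.0226] 46.3 top [0.0437 0.0463]
pen [ 0.535 -0.036  0.06 ] [0.607 0.032 0.119] 514
mug [ 0.698 -0.027  0.08 ] [0.79  0.051 0.096] 163
```

View pics/fin.png

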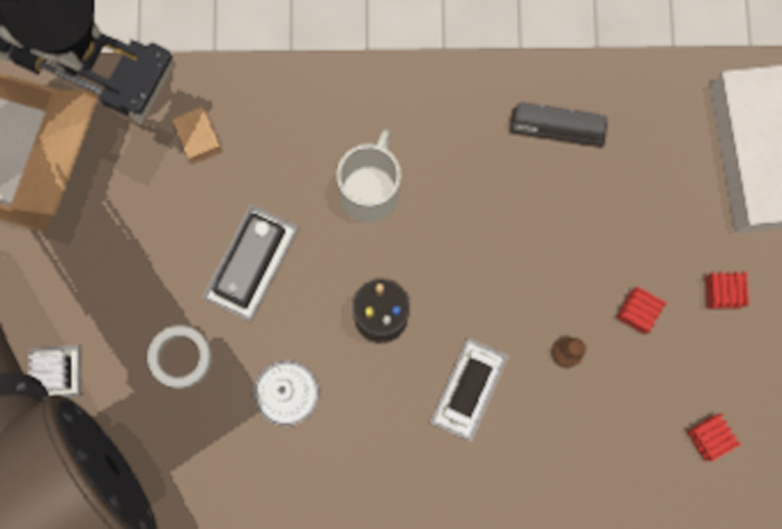

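All four parts look seated: ribbon (250,260), roller (470,388), gear (287,392), head (55,370). I'll check flatness and centring numerically, ribbon and head especially.

Run:
```python
from h import *
s=dict(np.load('top2.npz'));P=cloud(s);H=P[:,:,2]
for n,x,y,r,lo,hi,yaw in[('ribbon',.646,.17,.07,.027,.034,-25.9),('roller',.474,-.117,.06,.03,.042,-24.9),('head',.5015,.424,.04,.03,.04,3),('geardisc',.472,.1213,.03,.011,.019,0)]:
    m=(np.hypot(P[:,:,0]-x,P[:,:,1]-y)<r)&(H>lo)&(H<hi);Q=P[m]-[x,y,0];a=np.radians(yaw)
    X=Q[:,0]*np.cos(a)+Q[:,1]*np.sin(a);Y=-Q[:,0]*np.sin(a)+Q[:,1]*np.cos(a)
    c=np.linalg.lstsq(np.c_[X,Y,1+0*X],Q[:,2],rcond=None)[0]
    print(n,len(Q),'along',np.percentile(X,[1,99]).round(4),'across',np.percentile(Y,[1,99]).round(4),'tilt deg',np.degrees(c[:2]).round(2),'z',c[2].round(4),'rect',cv2.minAreaRect(np.c_[X,Y].astype(np.float32)))
```

```text
ribbon 449 along [-0.0611  0.0562] across [-0.0244  0.0246] tilt deg [0.04 0.57] z 0.0313 rect ((-0.0019926242530345917, 3.022328019142151e-05), (0.11911752820014954, 0.04966438561677933), 0.14347444474697113)
roller 314 along [-0.0471  0.0435] across [-0.0145  0.0183] tilt deg [-0.21 -0.51] z 0.0361 rect ((-0.0014552474021911621, 0.0013701412826776505), (0.09264002740383148, 0.03634454309940338), 0.022710423916578293)
head 165 along [-0.0229  0.0196] across [-0.0191  0.023 ] tilt deg [-0.56 -1.09] z 0.034 rect ((-0.0023582596331834793, 0.0024525169283151627), (0.04401155188679695, 0.04529708996415138), 3.347579002380371)
geardisc 203 along [-0.0266  0.0271] across [-0.0269  0.0292] tilt deg [-0.54  0.1 ] z 0.0153 rect ((6.564706563949585e-05, 0.0005182810127735138), (0.05670839548110962, 0.0562528520822525), 51.02340316772461)
```

All four parts lie flat at the expected heights, centred within about 3 mm. The cup and mug haven't moved and the arm is clear, so I'm handing in.

```bash
python3 -c "
from plant import job;print(job.close_job())"
```

```text
the job is handed in; nothing more can be done
None
```

I handed the job in: ribbon, roller, gear and head each lie flat in their matching trays (last top view: within 3 mm of centre), and the mug and pencil cup stand where they were.

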